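# Open the roll-top sample cabinet

## Task

Two roll-top sample cabinets stand on the biobank bench. Take the handle of the wider cabinet's slatted shutter, run the shutter up and back along its curved tracks until it stays fully open by itself, and let go of it. Leave the narrower cabinet shut.

Things in the scene. Friction and masses are not known exactly. Their poses are not given: they have to be found in the camera images.
- wide_handle (a point): Centre of the wider shutter's handle: a level round steel bar 12 mm thick, 110 mm long (95 mm free between its end legs), parallel to the cabinet's front, 187 mm from the shutter's axis, 41 mm gap to the slats. Shut: 89 mm above the bench, in front of the slats; open: 236 mm up, on top. Can be pinched across from above; the bar can turn in the grip. y lies along the bar; axes turn with the shutter
- wide_axis (a point): Fixed point of the wider cabinet (240 mm wide, 316 deep, 208 high; white plinth and half-round cheeks, aluminium slats): the middle of the level axis about which the shutter's arc runs, 50 mm above the bench, midway between the cheeks. x points level from front to back, y along the axis and the handle bar, z up
- wide_shutter (a joint): The wider shutter's angle along its circular tracks, rad: 0 shut, 1.48 fully open at its stop. Seen from the axis the handle is 12 degrees above level, in front, when shut; it rises and goes back over the top to 97 degrees as this grows. 0.3 to 0.7 kg, bottom-heavy: let go below about 0.9 it runs shut, beyond 1.05 it runs on to the stop and stays. Takes 2 to 6 N at the handle
- narrow_shutter (a joint): The same angle for the narrower cabinet (160 mm wide, handle bar 80 mm long, otherwise the same shape): 0 is shut. To be left shut

How it is judged:
By the outcome, as a careful person would: the job done as asked, in the order asked, and still so for the second after the job is handed in, with the robot touching nothing.
It also fails if it takes over 42 s, if anything falls off the work surface, if the arm or the gripper's body presses on something with over 40 N, if the wrist force passes 120 N, or if a joint passes its speed limit or range.

## Robot

A 6-joint arm with a two-finger parallel gripper is mounted at the origin on the work surface. World frame = base frame: x ahead of the robot, y to its left, z up, the work surface at z = 0. Lengths are in mm, angles in rad, forces in N, time in s.
With the tool pointing down it reaches from about 250 to 800 mm from the base axis. Payload 3.9 kg.
Tool frame: the origin (TCP) lies between the finger pads; the fingertips stand 14 mm ahead of it and the grasp point (between the pads) lies 5 mm behind it; z points along the fingers, x is the direction in which the jaws open and shut, and the axes are right-handed (so a half turn about z gives the same grasp; the last joint's range is limited). The gripper opens to 85 mm and grips with 20 to 120 N. Pads are 22 mm wide; open, the fingers measure 114 mm over their backs; the gripper's body (76 mm by 85 mm) begins 54 mm behind the grasp point. The pads swing forward as they close: fully open they stand 13 mm farther back than shut.
Start: joints at [1.134, 0.26, -0.138, 1.173, 0, 1.571], TCP at [222.091, 475.7, 245.304] pointing down, gripper open.
Joint ranges: [-2.78, 2.78], [-0.83, 1.72], [-1.28, 1.37], [-1.9, 2.12], [-1.57, 1.48], [-3.14, 3.14]. Speed limits (rad/s): [2.57, 2.57, 3.14, 3.14, 3.14, 3.14].

## Interface

Orientations are given as a unit quaternion [x, y, z, w].
In Python, from plant import * gives the robot as it stands. The module is installed in compiled form; this text tells all that it offers.
- The arm moves only by the shell command python3 -m crank 'ROWS'. ROWS is JSON, a list of rows, each a list of 7 numbers: the shift along the tool's x, y, z in cm, then the turn, a rotation vector about the tool's x, y, z in rad, then the finger opening in cm, from 0 to 8.54. A call has 1 to 8 rows; each row is the pose to reach, as a shift and turn from the pose commanded when the call began, along the tool's axes at that moment; what a row does not reach only later rows make up. A row lasts 1/10 s, in which the tool goes at most 50 mm and 8.59 degrees, less where a joint would pass 70% of its speed; a pose out of reach is approached as far as the arm can. A call with a gripper value outside its range is refused whole. The fingers move at their own pace and stop on an object; the grip force is fixed at half the most. Time passes only in rows, so rows that repeat a pose let the fingers close. It gives the time, the measured TCP pose, the force and the opening at its end, in the units of the state.
- get_obs(): the state, without advancing time (a new reading comes with each control period).
- camera(name): name is "side" or "top"; returns a dict with "frame" (480x640x3 uint8, blue, green, red), "fx", "fy", "cx", "cy" (pixels), "rvec" (rotation vector, rad) and "tvec" (3), from world to camera coordinates, as OpenCV has them. Camera axes: x right, y down, z forward; pixel columns grow to the right and rows downward; lengths in mm; the calibration is good to about 2 mm. A picture is of the moment at which its call begins. There is no depth.
- finish_job(): hands the job in, once; it reports no verdict.
The state is a dict: "t": time; "joint_positions": joint angles; "joint_velocities": joint speeds; "effort": joint torques, N m; "eef_pos": TCP position; "tool_rot": TCP orientation; "contact_force": force on the tool from outside, world axes, zero at the start; "wrist_torque": the same for the moment, N m; "opening": finger opening in mm.
Only numpy, scipy, OpenCV 4.12 (cv2) and the standard library are available. Lean on these libraries where they do the work, as an engineer would, in place of code of your own. Each camera call takes 0.05 s, during which the arm holds its last target.

## Working session

There is one attempt and no reset: what is moved stays moved. The work goes in short steps, Python scripts to look and compute and a shell command to move; the robot and the scene stay as the last step left them, time stands still between calls to the robot, and variables do not carry over. Pictures are saved under pics/ and viewed, and the job is handed in when it is done.

```bash
mkdir -p pics; python3 - <<'E'
from plant import *
import cv2
for n in("side","top"):
    c=camera(n);cv2.imwrite(f"pics/{n}0.png",c["frame"]);print(n,c["fx"],c["cx"],c["cy"],c["rvec"],c["tvec"])
o=get_obs();print(o["t"],o["eef_pos"],o["tool_rot"],o["opening"])
E
```

```text
side 566.2293789207812 325.82905937363137 230.12967184992743 [ 2.19255776  1.89110872 -0.28824933] [ -47.87651618 -497.67400327 1203.14847101]
top 467.89485569432964 326.69351622234814 244.01865387130567 [ 2.15027864 -2.19745235  0.08666224] [ -9.86644915 563.34196513 884.66231489]
0.1 [221.85672923 475.1840286  244.5670102 ] [ 8.43523638e-01  5.37091374e-01 -7.20303236e-04  4.56116632e-04] 85.714695895731
```

View pics/side0.png

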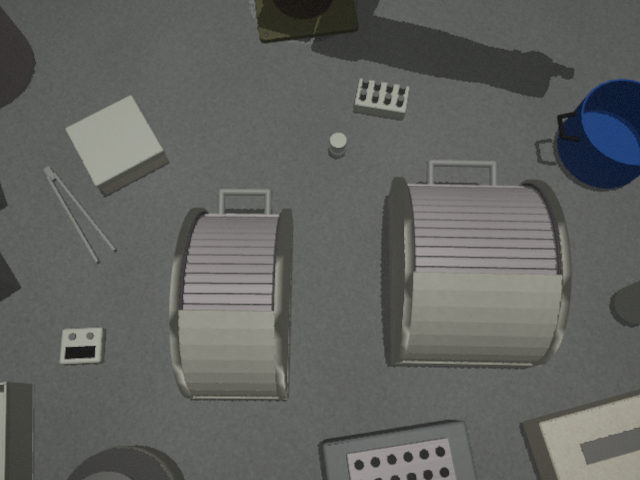

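View pics/top0.png

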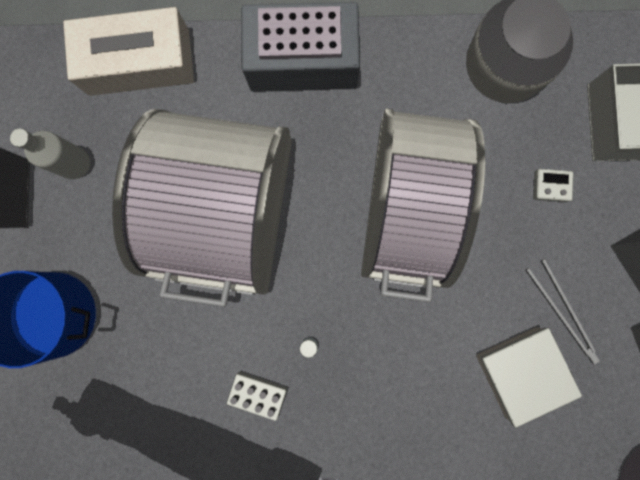

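```bash
python3 - <<'E'
import cv2,numpy as np
s=cv2.imread("pics/side0.png")[140:230,380:580];t=cv2.imread("pics/top0.png")[240:320,110:290]
a=cv2.resize(s,(800,360),interpolation=2)
b=cv2.resize(t,None,fx=3,fy=3,interpolation=2);c=np.zeros((600,800,3),np.uint8);c[:360]=a;c[360:600,:540]=b
cv2.imwrite("pics/crop0.png",c)
E
```

```text
(no output)
```

View pics/crop0.png

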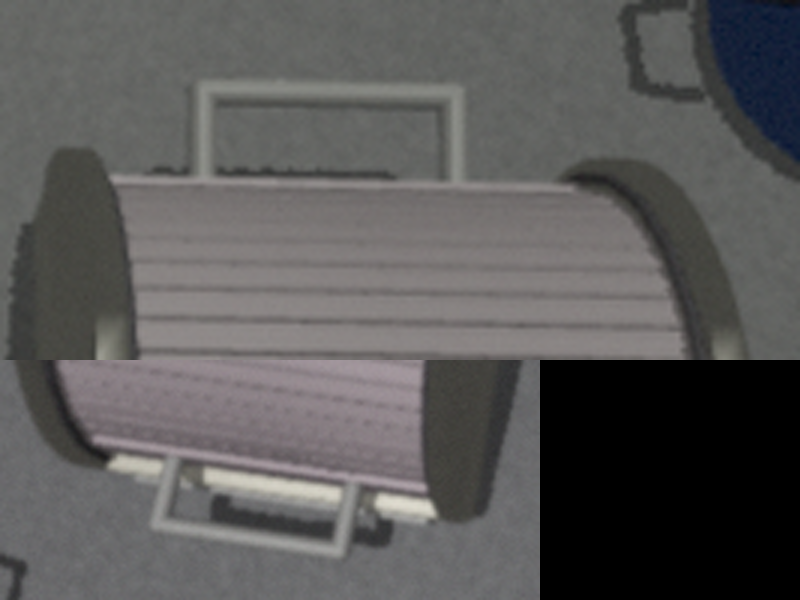

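```bash
cat >h.py <<'E'
from plant import *
import cv2,numpy as np
from scipy.spatial.transform import Rotation as R
def P(n):
    c=camera(n);K=np.array([[c["fx"],0,c["cx"]],[0,c["fy"],c["cy"]],[0,0,1]]);return K,cv2.Rodrigues(np.array(c["rvec"],float))[0],np.array(c["tvec"],float)
CS,CT=P("side"),P("top")
def tri(s,t):
    A=[C[0]@np.c_[C[1],C[2]] for C in(CS,CT)]
    X=cv2.triangulatePoints(A[0],A[1],np.array(s,float).reshape(2,1),np.array(t,float).reshape(2,1))[:,0];return X[:3]/X[3]
def proj(X,C):
    return cv2.projectPoints(np.array(X,float).reshape(-1,3),C[1],C[2],C[0],None)[0][:,0]
E
python3 - <<'E'
from h import *
r=tri((428.75,162.75),(225,303.3));l=tri((496.2,163.75),(160.7,295))
print(r,l,np.linalg.norm(l-r))
for X,s,t in((r,(428.75,162.75),(225,303.3)),(l,(496.2,163.75),(160.7,295))):print(proj(X,CS)-s,proj(X,CT)-t)
m=(l+r)/2;d=l-r;d[2]=0;d/=np.linalg.norm(d);x=np.array([d[1],-d[0],0]);ax=m+x*187*np.cos(np.radians(12));print("mid",m,"y",d,"x",x,"axis",ax[:2],"yaw",np.arctan2(x[1],x[0]))
o=get_obs();print(R.from_quat(o["tool_rot"]).as_matrix(),[ -CC[1].T@CC[2] for CC in(CS,CT)])
# check corners
ax[2]=50
for a in(0,.5,1,1.48):
    th=np.radians(12)+a;p=ax-x*187*np.cos(th)+[0,0,187*np.sin(th)];print(a,p,np.hypot(*p[:2]),proj(p,CS),proj(p,CT))
for y in(-120,120):
    for z in(0,): 
        for xx in(-158,158): print("corner",xx,y,proj(ax+x*xx+d*y-[0,0,50],CS),proj(ax+x*xx+d*y-[0,0,50],CT))
E
```

```text
[455.17119622 161.99109976  89.75174161] [472.35354721 279.74935807  84.74181668] 119.11062057515345
[[-0.24932296  0.02661677]] [[-0.35732773 -0.03676422]]
[[-0.5164451   0.08915923]] [[-0.74157758 -0.06777049]]
mid [463.76237171 220.87022892  87.24677915] y [0.14438318 0.98952185 0.        ] x [ 0.98952185 -0.14438318  0.        ] axis [644.75937743 194.46058152] yaw -0.14488959238157031
[[ 4.23072188e-01  9.06095827e-01 -5.24553600e-04]
 [ 9.06095160e-01 -4.23072513e-01 -1.09981728e-03]
 [-1.21846406e-03 -9.99337411e-06 -9.99999258e-01]] [array([833.52650151, -77.64818736, 998.36974509]), array([484.47116358, -27.36587186, 929.8482288 ])]
0 [463.76237171 220.87022892  88.87948618] 513.6722646179977 [[462.3947582  162.92420971]] [[191.89427138 299.10823532]]
0.5 [504.3640693  214.94595126 171.81341093] 548.2562141590421 [[476.45270168 165.0601867 ]] [[180.55073516 275.4121477 ]]
1 [579.33943478 204.00614064 224.92316429] 614.2089922042098 [[490.0546398  197.88802093]] [[176.87257772 225.20660174]]
1.48 [666.66171354 191.26476636 235.68541795] 693.55609084808 [[497.89349759 254.44906347]] [[183.30985464 166.88892667]]
corner -158 -120 [[388.86968779 194.64384843]] [[266.84472437 292.67359846]]
corner 158 -120 [[395.52797195 366.57954186]] [[287.64625246 137.85230445]]
corner -158 120 [[515.99827623 194.40492799]] [[147.34163551 277.70752351]]
corner 158 120 [[535.03543447 366.19964117]] [[171.38801779 124.01186237]]
```

```bash
python3 -m crank '[[-1.5,3.6,0,0,0,0.14,8],[-3.2,8.1,0,0,0,0.28,7],[-4.8,12.2,0,0,0,0.42,6],[-6.4,16.3,0,0,0,0.56,5],[-8,20.4,0,0,0,0.7,4.5],[-9.6,24.5,0,0,0,0.84,4.5],[-11.2,28.6,0,0,0,0.98,4.5],[-12.8,32.7,0,0,0,1.12,4.5]]'
cat >d.py <<'E'
from h import *
def delta(T,yaw=-0.145):
    o=get_obs();M=R.from_quat(o["tool_rot"]);W=R.from_matrix(np.c_[[np.cos(yaw),np.sin(yaw),0],[np.sin(yaw),-np.cos(yaw),0],[0,0,-1]])
    print("t",o["t"],"pos",o["eef_pos"].round(1),"F",np.round(o["contact_force"],1),"op",o["opening"],"\nshift cm",(M.inv().apply(np.array(T)-o["eef_pos"])/10).round(2),"rot",(M.inv()*W).as_rotvec().round(3))
E
python3 -c "
from d import *
delta((463.8,220.9,200))"
```

```text
t: 1.0
eef_pos: [465.1, 219.8, 245.2]
tool_rot: [1.0, 0.004, -0.0, -0.0]
contact_force: [0.5, 1.3, 0.3]
opening: 44.7
t 1.1 pos [467.4 217.9 245. ] F [-0.1 -0.2 -0.4] op 45.278848156498 
shift cm [-0.37 -0.3   4.5 ] rot [ 0.001 -0.002  0.151]
```

```bash
python3 -m crank '[[0,0,0,0,0,0.15,4.5],[-0.3,-0.3,4,0,0,0.15,4.5],[-0.3,-0.3,7,0,0,0.15,4.5],[-0.3,-0.3,7,0,0,0.15,4.5],[-0.3,-0.3,7,0,0,0.15,4.5]]'
python3 -c "
from d import *
delta((463.8,220.9,84))
for n in ('side','top'):
    f=camera(n)['frame'];x,y=((380,60) if n=='side' else (110,200));cv2.imwrite('pics/%s1.png'%n,cv2.resize(f[y:y+150,x:x+200],None,fx=4,fy=4,interpolation=2))
"
```

```text
t: 1.6
eef_pos: [460.5, 224.6, 175.4]
tool_rot: [0.998, -0.067, -0.001, 0.0]
contact_force: [0.1, -0.3, -0.2]
opening: 44.8
t 1.7 pos [462.1 225.1 177. ] F [0.2 0.  0.4] op 45.04602870608198 
shift cm [0.2  0.41 9.3 ] rot [-0.002 -0.002  0.01 ]
```

View pics/side1.png

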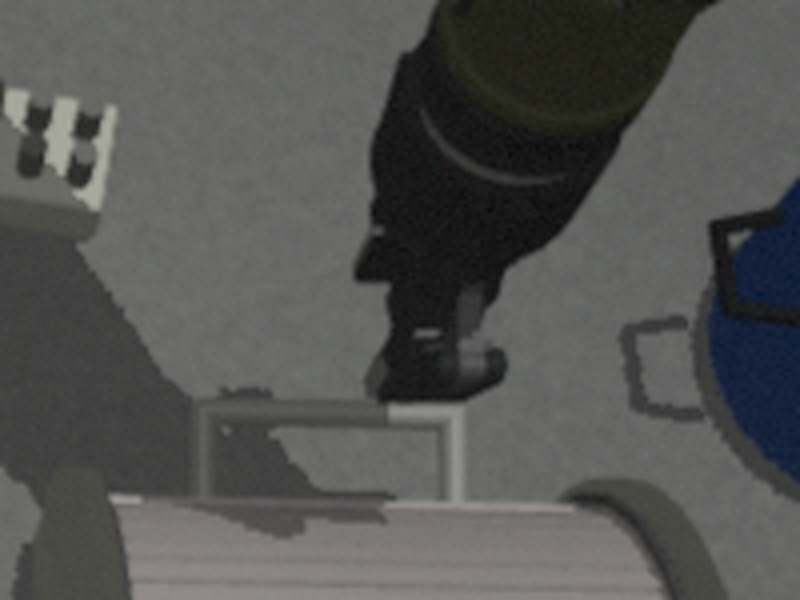

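View pics/top1.png

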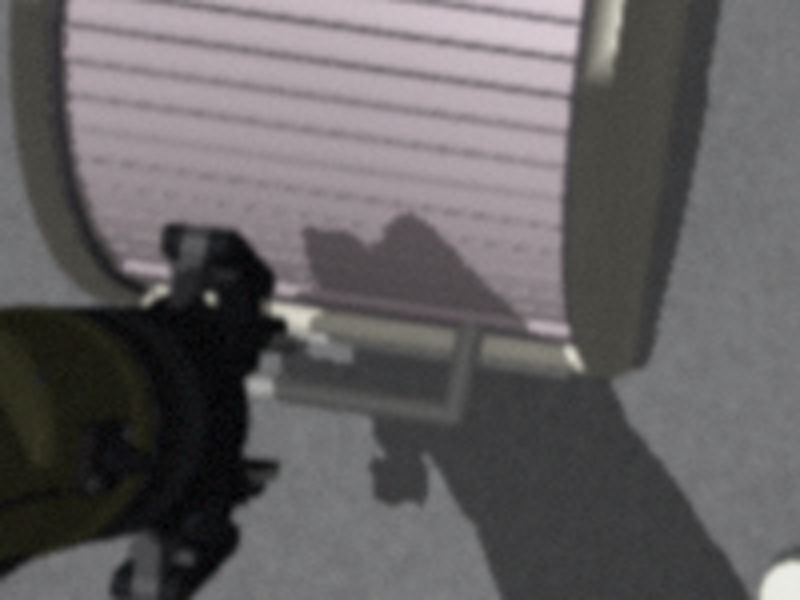

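```bash
python3 -m crank '[[0.2,0.4,3,0,0,0,4.5],[0.2,0.4,6,0,0,0,4.5],[0.2,0.4,9.3,0,0,0,4.5],[0.2,0.4,9.3,0,0,0,4.5],[0.2,0.4,9.3,0,0,0,4.5]]'
python3 -c "
from d import *
delta((463.8,220.9,84))
print(proj(get_obs()['eef_pos'],CS),proj(get_obs()['eef_pos'],CT))
for n in ('side','top'):
    f=camera(n)['frame'];x,y=((380,60) if n=='side' else (110,200));cv2.imwrite('pics/%s2.png'%n,cv2.resize(f[y:y+150,x:x+200],None,fx=4,fy=4,interpolation=2))
"
```

```text
t: 2.3
eef_pos: [463.0, 220.3, 83.2]
tool_rot: [0.998, -0.068, 0.0, -0.0]
contact_force: [-0.4, -0.5, 0.3]
opening: 44.9
t 2.4 pos [464.3 220.9  84.4] F [-0.1 -0.2 -0.2] op 45.18314838109313 
shift cm [-0.05  0.01  0.04] rot [-0.002 -0.003  0.009]
[[461.90696461 164.25576137]] [[192.59328709 298.72623751]]
```

View pics/side2.png

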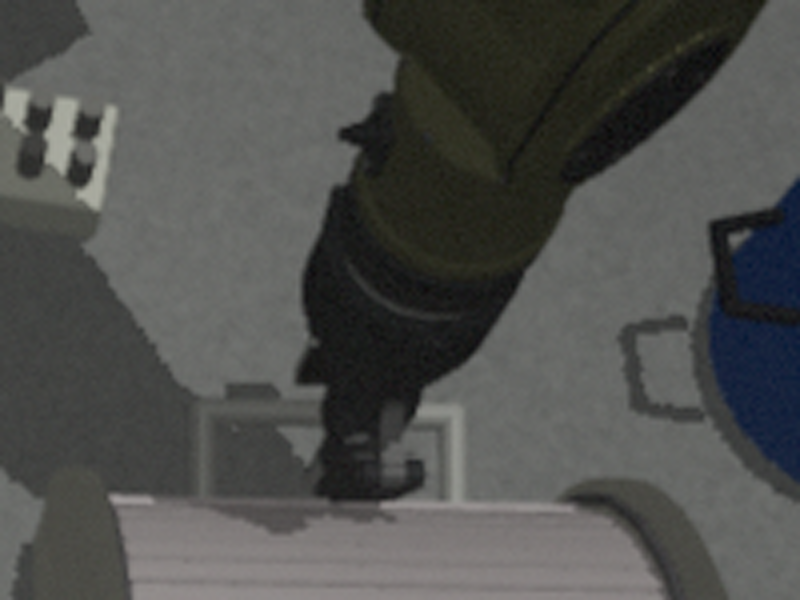

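View pics/top2.png

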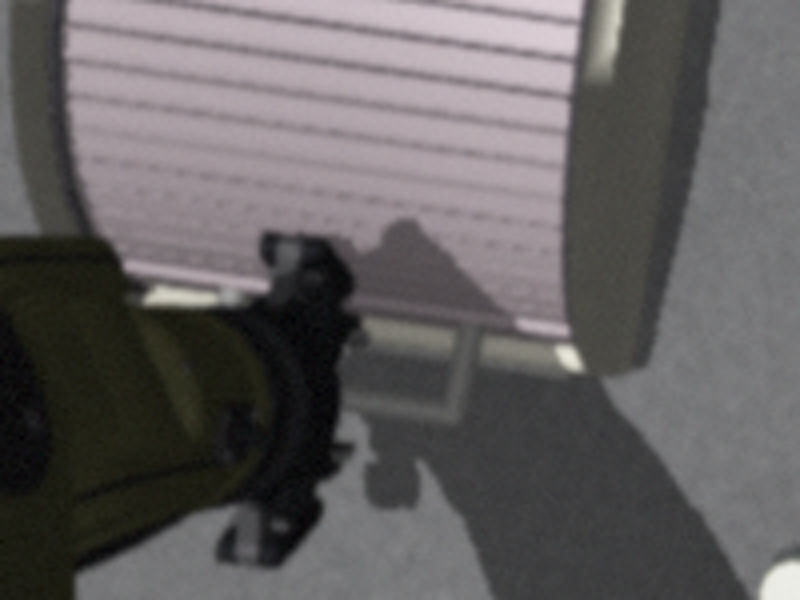

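The finger's lower inner end stands between bar and slats (side crop around (370,480)), bar centred between the legs. No contact force. Closing.

```bash
python3 -m crank '[[0,0,0,0,0,0,0.8],[0,0,0,0,0,0,0.8],[0,0,0,0,0,0,0.8],[0,0,0,0,0,0,0.8],[0,0,0,0,0,0,0.8]]'
python3 -c "
from d import *
delta((463.8,220.9,84))
p0=get_obs()['eef_pos']
M=R.from_quat(get_obs()['tool_rot']).inv()
th0=np.radians(12);x=np.array([.9895,-.1444,0])
f=lambda a:-x*187*np.cos(th0+a)+np.array([0,0,187*np.sin(th0+a)])
for a in np.arange(0,1.51,.07):print(round(a,2),(M.apply(f(a)-f(0))/10).round(2))
"
```

```text
t: 3.0
eef_pos: [462.7, 220.4, 83.1]
tool_rot: [0.998, -0.068, 0.0, -0.0]
contact_force: [-1.5, 0.3, 5.3]
opening: 10.5
t 3.1 pos [462.7 220.4  83.1] F [-1.9  0.6  5.5] op 10.061385072171433 
shift cm [ 0.1  -0.07 -0.09] rot [-0.001 -0.     0.008]
0.0 [0. 0. 0.]
0.07 [ 0.32  0.   -1.27]
0.14 [ 0.72  0.   -2.51]
0.21 [ 1.21  0.01 -3.73]
0.28 [ 1.79  0.01 -4.9 ]
0.35 [ 2.44  0.01 -6.04]
0.42 [ 3.18  0.02 -7.12]
0.49 [ 3.98  0.03 -8.15]
0.56 [ 4.86  0.03 -9.12]
0.63 [  5.8    0.04 -10.03]
0.7 [  6.81   0.05 -10.87]
0.77 [  7.87   0.05 -11.63]
0.84 [  8.98   0.06 -12.33]
0.91 [ 10.14   0.07 -12.94]
0.98 [ 11.33   0.08 -13.47]
1.05 [ 12.57   0.09 -13.91]
1.12 [ 13.82   0.1  -14.27]
1.19 [ 15.11   0.11 -14.53]
1.26 [ 16.4    0.12 -14.71]
1.33 [ 17.71   0.13 -14.8 ]
1.4 [ 19.02   0.14 -14.79]
1.47 [ 20.32   0.15 -14.7 ]
```

```bash
python3 -m crank '[[0,0,0,0,0,0,0],[0.32,0,-1.27,0,0,0,0],[0.72,0,-2.51,0,0,0,0],[1.21,0,-3.73,0,0,0,0],[1.79,0,-4.9,0,0,0,0],[1.79,0,-4.9,0,0,0,0]]'
python3 -c "
from d import *
delta((463.8,220.9,84))
for n in ('side','top'):
    f=camera(n)['frame'];x,y=((380,60) if n=='side' else (110,200));cv2.imwrite('pics/%s3.png'%n,cv2.resize(f[y:y+150,x:x+200],None,fx=4,fy=4,interpolation=2))
"
```

```text
t: 3.7
eef_pos: [479.4, 217.6, 131.8]
tool_rot: [0.998, -0.068, -0.001, -0.0]
contact_force: [-4.7, 0.5, 1.1]
opening: 9.8
t 3.8 pos [478.9 217.7 130.8] F [-4.4  0.8  1.1] op 10.342103590693212 
shift cm [-1.52 -0.12  4.68] rot [0.    0.003 0.009]
```

View pics/side3.png

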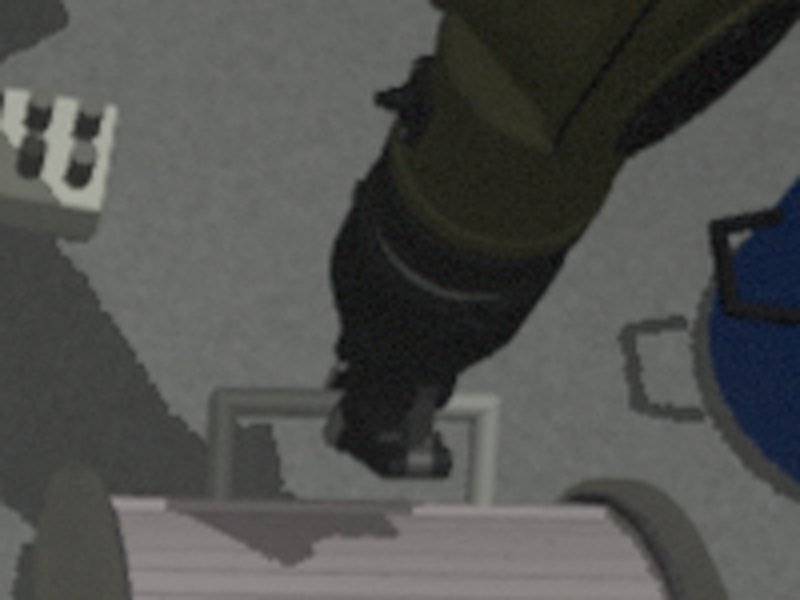

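```bash
python3 -m crank '[[0.65,0,-1.14,0,0,0,0],[1.39,0,-2.22,0,0,0,0],[2.19,0,-3.25,0,0,0,0],[3.07,0,-4.22,0,0,0,0],[4.01,0,-5.13,0,0,0,0],[5.02,0,-5.97,0,0,0,0],[6.08,0,-6.73,0,0,0,0],[6.08,0,-6.73,0,0,0,0]]'
python3 -c "
from d import *
delta((463.8,220.9,84))
for n in ('side','top'):
    f=camera(n)['frame'];x,y=((380,60) if n=='side' else (110,200));cv2.imwrite('pics/%s4.png'%n,cv2.resize(f[y:y+150,x:x+200],None,fx=4,fy=4,interpolation=2))
"
```

```text
t: 4.7
eef_pos: [536.3, 208.0, 200.2]
tool_rot: [0.998, -0.068, -0.004, 0.001]
contact_force: [-16.0, -3.6, 17.0]
opening: 10.0
t 4.8 pos [535.5 208.1 199.6] F [-16.1  -2.1  15.9] op 9.851524141635384 
shift cm [-7.18 -0.33 11.62] rot [0.003 0.008 0.009]
```

View pics/side4.png

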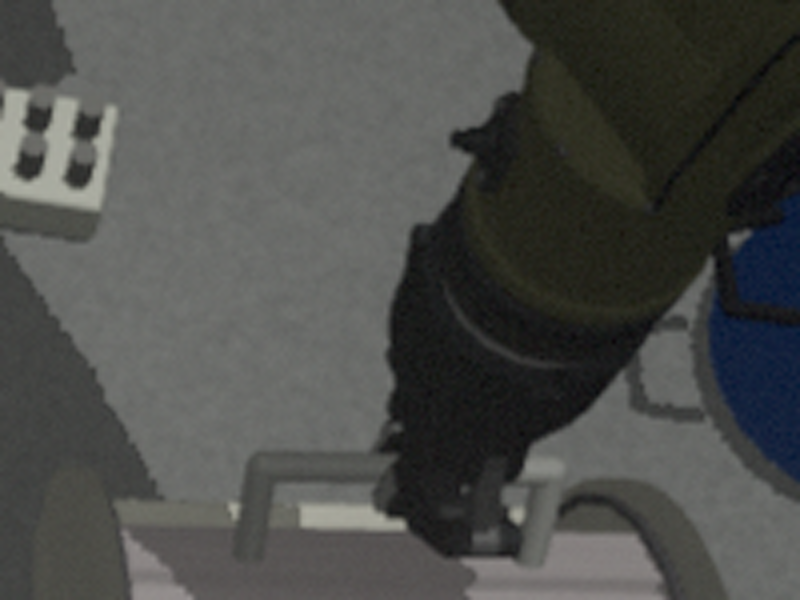

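```bash
python3 -c "
from d import *
o=get_obs();p=o['eef_pos'];g=R.from_quat(o['tool_rot']).apply([0,0,-5])+p
print(g,proj(g,CS),(proj(g,CS)-[380,60])*4)
K,Q,T=CS;c=-Q.T@T
for z in (200,205,208):
  e=[]
  for u in((441.2,176.2),(520.5,177)):
    d=Q.T@np.linalg.solve(K,[*u,1]);e.append(c+d*(z-c[2])/d[2])
  print(z,e[0].round(1),e[1].round(1),(e[0]+e[1])/2,np.linalg.norm(e[1]-e[0]),np.arctan2(-(e[1]-e[0])[0],(e[1]-e[0])[1]))
"
```

```text
[535.21880529 208.15343164 204.38858487] [[482.16851777 175.36066304]] [[408.67407108 461.44265216]]
200 [525.8 147.6 200. ] [544.8 266.9 200. ] [535.27075533 207.27097276 200.        ] 120.85444141120537 -0.15772706762555497
205 [527.7 146.2 205. ] [546.6 264.8 205. ] [537.1386602  205.48659176 205.        ] 120.09755876281345 -0.15772706762555427
208 [528.9 145.3 208. ] [547.7 263.5 208. ] [538.25940311 204.41596316 208.        ] 119.64342917377822 -0.15772706762555375
```

View pics/top4.png

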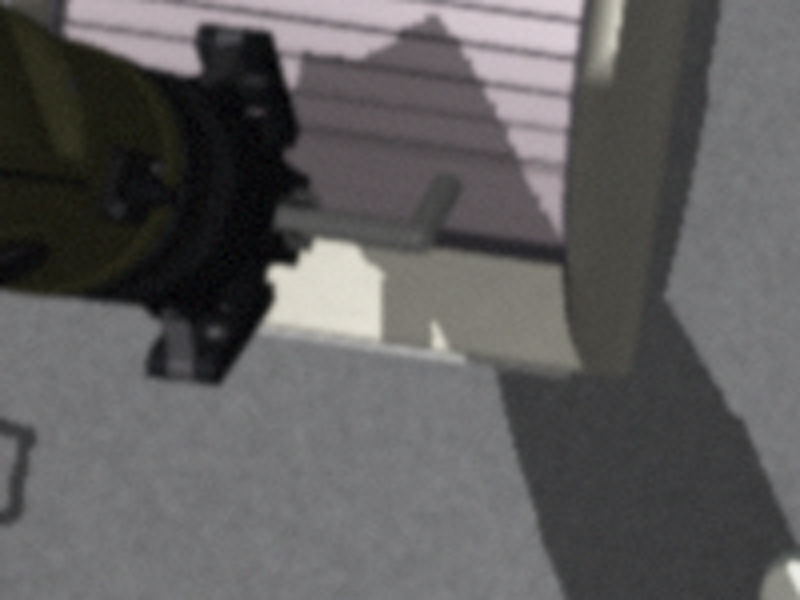

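```bash
python3 -m crank '[[0.95,0.05,-1.0,0,0,0,0],[2.1,0.05,-1.65,0,0,0,0],[3.35,0.1,-2.2,0,0,0,0],[4.6,0.1,-2.65,0,0,0,0],[5.9,0.15,-3.0,0,0,0,0],[7.2,0.15,-3.25,0,0,0,0],[7.2,0.15,-3.25,0,0,0,0]]'
python3 -c "
from d import *
delta((463.8,220.9,84))
for n in ('side','top'):
    f=camera(n)['frame'];x,y=((380,100) if n=='side' else (110,130));cv2.imwrite('pics/%s5.png'%n,cv2.resize(f[y:y+150,x:x+200],None,fx=4,fy=4,interpolation=2))
"
```

```text
t: 5.7
eef_pos: [614.4, 194.9, 232.1]
tool_rot: [0.998, -0.069, 0.003, 0.003]
contact_force: [0.3, -8.7, 5.8]
opening: 9.8
t 5.8 pos [613.9 195.  232. ] F [-0.7 -7.3  4.6] op 9.917917057059421 
shift cm [-15.3   -0.56  14.71] rot [ 0.005 -0.006  0.006]
```

View pics/side5.png

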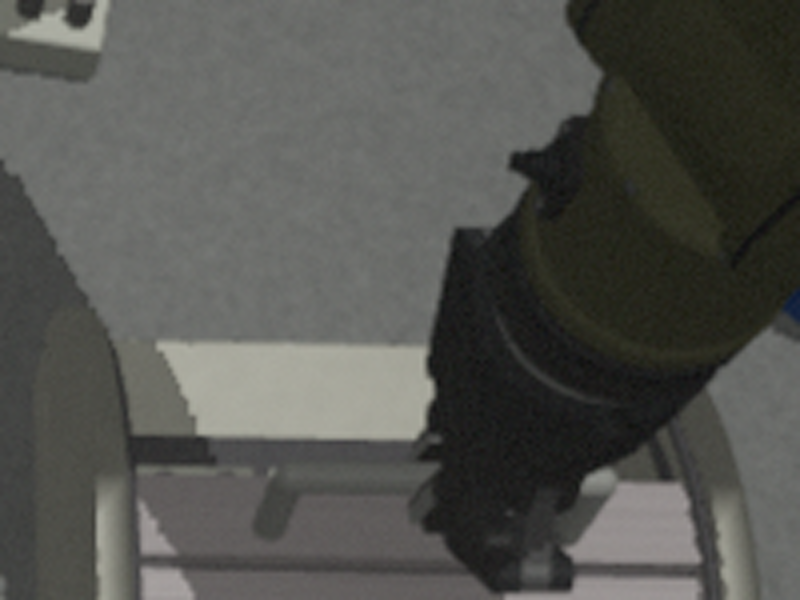

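```bash
python3 -m crank '[[1.3,0.15,-0.2,0,0,0,0],[2.6,0.2,-0.28,0,0,0,0],[3.9,0.25,-0.26,0,0,0,0],[5.0,0.3,-0.2,0,0,0,0],[5.0,0.3,-0.2,0,0,0,0]]'
python3 -c "
from d import *
delta((463.8,220.9,84))
for n in ('side','top'):
    f=camera(n)['frame'];x,y=((380,140) if n=='side' else (110,110));cv2.imwrite('pics/%s6.png'%n,cv2.resize(f[y:y+150,x:x+200],None,fx=4,fy=4,interpolation=2))
"
```

```text
t: 6.4
eef_pos: [663.4, 187.1, 233.2]
tool_rot: [0.998, -0.069, 0.002, 0.001]
contact_force: [1.0, -3.2, 3.0]
opening: 10.1
t 6.5 pos [661.8 187.4 233.4] F [ 1.2 -4.1  3.3] op 9.963017502417918 
shift cm [-20.11  -0.64  14.89] rot [ 0.002 -0.002  0.008]
```

View pics/side6.png

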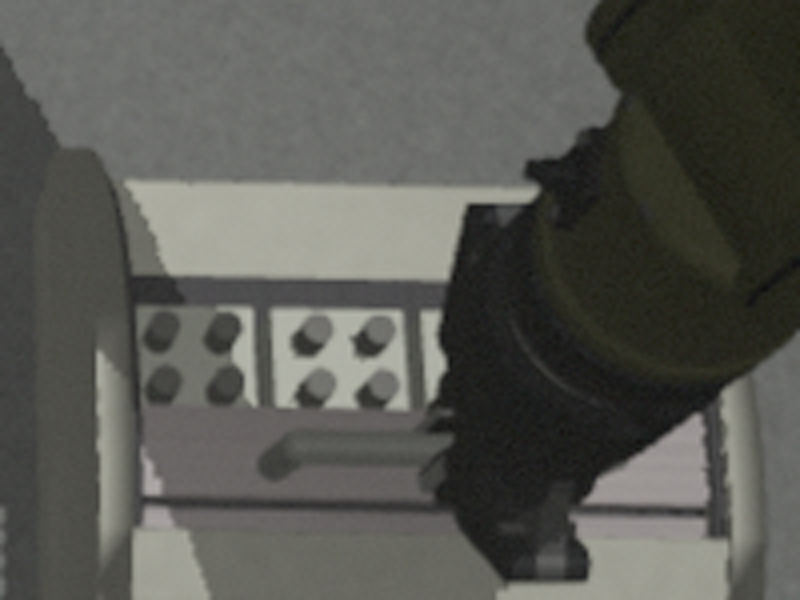

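```bash
python3 -m crank '[[0.3,0.1,0,0,0,0,0],[0.5,0.1,0,0,0,0,0],[0.5,0.1,0,0,0,0,0]]'
```

```text
t: 6.9
eef_pos: [665.5, 186.7, 232.9]
tool_rot: [0.998, -0.068, -0.0, 0.0]
contact_force: [0.7, -4.2, 2.5]
opening: 9.6
```

```bash
python3 -m crank '[[0.3,0.1,0,0,0,0,0],[0.5,0.1,0,0,0,0,0],[0.5,0.1,0,0,0,0,0]]'
```

```text
t: 7.2
eef_pos: [665.7, 186.7, 232.9]
tool_rot: [0.998, -0.067, -0.005, -0.001]
contact_force: [-12.0, 0.9, 8.2]
opening: 9.8
```

```bash
python3 -m crank '[[-0.3,-0.1,0,0,0,0,0],[-0.3,-0.1,0,0,0,0,4.5],[-0.3,-0.1,0,0,0,0,4.5],[-0.3,-0.1,0,0,0,0,4.5],[-0.3,-0.1,-1,0,0,0,4.5],[-0.3,-0.1,-3,0,0,0,4.5],[-0.3,-0.1,-6,0,0,0,4.5],[-0.3,-0.1,-9,0,0,0,4.5]]'
python3 -m crank '[[-4,0,0,0,0,0,4.5],[-8,0,0,0,0,0,4.5],[-12,0,0,0,0,0,4.5],[-16,0,0,0,0,0,4.5],[-20,0,0,0,0,0,4.5],[-22,0,0,0,0,0,4.5],[-22,0,0,0,0,0,4.5],[-22,0,0,0,0,0,4.5]]'
python3 -c "
from d import *
print(get_obs()['contact_force'])
for n in ('side','top'):
    cv2.imwrite('pics/%s7.png'%n,camera(n)['frame'])
for a in(1.4,1.48):
    th=np.radians(12)+a;x=np.array([.9885,-.151,0]);p=np.array([645,193,50])-x*187*np.cos(th)+[0,0,187*np.sin(th)];print(a,proj(p,CS),proj(p,CT))
"
```

```text
t: 8.0
eef_pos: [667.6, 186.5, 324.4]
tool_rot: [0.998, -0.068, -0.0, -0.0]
contact_force: [1.1, -0.2, -0.7]
opening: 45.1
t: 8.8
eef_pos: [450.4, 216.7, 324.1]
tool_rot: [0.998, -0.068, 0.001, -0.001]
contact_force: [1.5, -0.4, 1.3]
opening: 44.7
[ 0.42320529 -0.42227754  0.37229803]
1.4 [[496.12602093 244.24620802]] [[182.5909741  176.14976697]]
1.48 [[496.80639015 254.76204273]] [[184.36960923 166.72328487]]
```

View pics/side7.png

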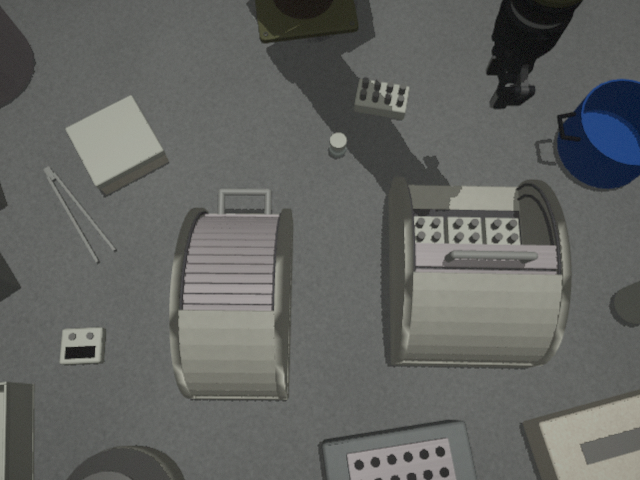

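View pics/top7.png

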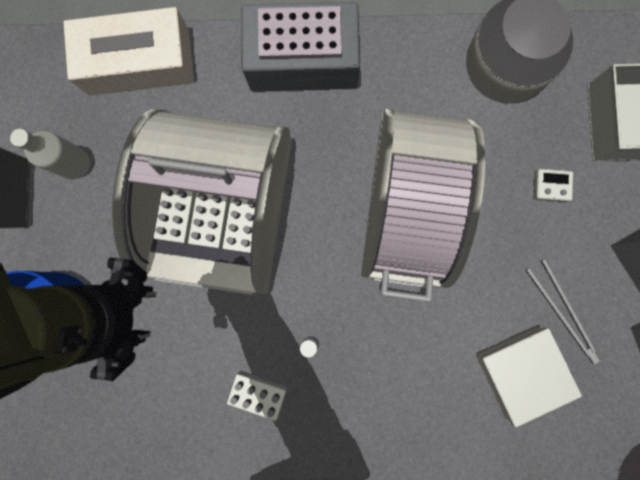

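The wide shutter is open, with its bar at side (492,257), where 1.48 predicts row 255. The narrow one is still shut and the arm is clear.

```bash
python3 -c "
from plant import *
print(finish_job())"
```

```text
the job is handed in; nothing more can be done
None
```

The wider cabinet's shutter is fully open and released, and the narrower cabinet was left shut. The job was handed in at about 9 s of the 42 s allowed.

- **Opening:** I pinched the handle bar from above and followed its arc. At the end the arm met the stop, with about 12 N pushing back. I then backed off, opened the fingers, lifted clear and moved the arm away.
- **Last checks:** About 1 s after release the pictures showed the handle on top at side pixel (492, 257). The fully open position predicts about (497, 255). The contact force was near zero and the narrower shutter was in its starting place.
- **Forces and disagreements:** The highest force I read was about 23 N, midway along the arc, where my path ran slightly inside the true one; I corrected it. The bar read about 10 mm in the grip against its stated 12 mm. The shutter's direction also differed by about 0.01 rad between my two measurements. Neither affected the outcome.

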